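# Set out lampholders by size on the wiring batten

### The arm

A 6-joint arm with a two-finger parallel gripper is mounted at the origin on the work surface. World frame = base frame: x ahead of the robot, y to its left, z up, the work surface at z = 0. Lengths are in m, angles in rad, forces in N, time in s.
With the tool pointing down it reaches from about 0.35 to 0.875 m from the base axis. Payload 4.2 kg.
Tool frame: the origin (TCP) lies midway between the tips of the shut fingers; the grasp point (between the pads) lies 19 mm behind it; z points along the fingers, y is the line along which they close (so a half turn about z gives the same grasp; the last joint's range is limited). The gripper opens to 85 mm and grips with 20 to 120 N. Pads are 22 mm wide; open, the fingers measure 114 mm over their backs; the gripper's body (76 mm by 85 mm) begins 54 mm behind the grasp point. The pads swing forward as they close: fully open they stand 13 mm farther back than shut.
Start: joints at [1.441, 0.385, 0.008, 0, -1.194, -0.259], TCP at [0.237, 0.578, 0.201] pointing down, gripper open.
Joint ranges: [-3.14, 3.14], [-1.21, 2.06], [-1.07, 1.41], [-3.16, 2.05], [-2.99, -0.16], [-3.1, 3.1]. Speed limits (rad/s): [2.79, 2.79, 3.14, 3.14, 3.14, 3.14].

### API

Orientations are given as [roll, pitch, yaw] about the fixed x, y, z axes, in that order (R = Rz(yaw) Ry(pitch) Rx(roll)).
In Python, from workcell import robot gives the robot as it stands.
- The arm moves only by the shell command python3 -m crank 'ROWS'. ROWS is JSON, a list of rows, each a list of 5 numbers: the shift along the world's x, y, z in m, then the turn about the world's z in rad, then the opening, from 0 (shut) to 1 (fully open). A call has 1 to 12 rows; each row is the pose to reach, as a shift and turn from the pose commanded when the call began; what a row does not reach only later rows make up. A row lasts 1/12 s, in which the tool goes at most 41.7 mm and 7.16 degrees, less where a joint would pass 70% of its speed; a pose out of reach is approached as far as the arm can. A call with a gripper value outside its range is refused whole. The fingers move at their own pace and stop on an object; the grip force is fixed at half the most. Time passes only in rows, so rows that repeat a pose let the fingers close. It gives the time, the measured TCP pose, the force, the opening and the grip force at its end, in the units of the state.
- robot.sense(): the state, without advancing time (a new reading comes with each control period).
- robot.capture(name): name is "scene" or "top"; returns the picture (400x640x3 uint8, blue, green, red); there is no depth.
- robot.camera_info(name): a dict with "fx", "fy", "cx", "cy" (pixels), "rvec" (rotation vector, rad) and "tvec" (3), from world to camera coordinates, as OpenCV has them. Camera axes: x right, y down, z forward; pixel columns grow to the right and rows downward; lengths in m; the calibration is good to about 2 mm. A picture is of the moment at which its call begins. camera_info takes no time and is no camera call.
- robot.hand_in(): hands the job in; it is judged then, once.
Trained networks look in the newest picture that a camera, given by its name, has taken for a name from the list of things; names that differ only in an ending like _2 or _b are one class to them, and where a whole thing is asked for, a point or a joint stands for the part that bears it (a point fixed in the world has none). Each returns a list of dicts, best first, with "score" (0 to 1); they miss things now and then, are a little off and sometimes report something else, mostly with a low value. They report only what shows in the picture. A call takes as long as a camera call. They do not tell look-alikes from the thing itself.
- robot.outline_of(camera, query): "pixels" (400x640 bool, what is visible of it) and "rect" ([left, top, right, bottom] in pixels, round what is visible of it).
- robot.tip_of(camera, query): "point" ([column, row] in pixels: a listed point, or the origin of a listed thing).
The state is a dict: "time_s": time; "joints": joint angles; "joint_velocities": joint speeds; "effort": joint torques, N m; "position": TCP position; "tool_rot": TCP orientation; "force": force on the tool from outside, world axes, zero at the start; "torque": the same for the moment, N m; "finger_gap": opening from 0.0 (shut) to 1.0 (fully open); "gripper_force": force on a finger pad.
Only numpy, scipy, OpenCV 4.12 (cv2) and the standard library are available. Lean on these libraries where they do the work, as an engineer would, in place of code of your own. Each camera call takes 0.05 s, during which the arm holds its last target. There are 200 camera calls.

### The job

Set the four white lampholders out on the orange base plates along the wooden batten, in order of size: the smallest on the plate next to the black junction box, growing along the row to the largest on the plate farthest from it. Stand each one upright, mouth up, in the middle of its plate, and do not tip any of them over on the way.

Things in the scene. Friction and masses are not known exactly. Their poses are not given: they have to be found in the camera images.
- lampholder_a: The smallest of the four lampholders, loose: an upright round cup of white plastic on a blue foot, outer diameter 26 mm, height 34 mm, about 25 g, open mouth up (the cup is hollow above mid-height, wall 2.6 mm). The blue foot is the lowest 8 mm and slightly narrower. It stands on the table; origin at the centre of its underside, z up; yaw has no meaning. Grip it across the outside.
- lampholder_b: The second smallest of the four lampholders, loose: an upright round cup of white plastic on a blue foot, outer diameter 36 mm, height 46 mm, about 50 g, open mouth up (the cup is hollow above mid-height, wall 3.6 mm). The blue foot is the lowest 12 mm and slightly narrower. It stands on the table; origin at the centre of its underside, z up; yaw has no meaning. Grip it across the outside.
- lampholder_c: The second largest of the four lampholders, loose: an upright round cup of white plastic on a blue foot, outer diameter 48 mm, height 62 mm, about 90 g, open mouth up (the cup is hollow above mid-height, wall 4.8 mm). The blue foot is the lowest 16 mm and slightly narrower. It stands on the table; origin at the centre of its underside, z up; yaw has no meaning. Grip it across the outside.
- lampholder_d: The largest of the four lampholders, loose: an upright round cup of white plastic on a blue foot, outer diameter 60 mm, height 80 mm, about 160 g, open mouth up (the cup is hollow above mid-height, wall 6.0 mm). The blue foot is the lowest 20 mm and slightly narrower. It stands on the table; origin at the centre of its underside, z up; yaw has no meaning. Grip it across the outside.
- plate_1: One of four identical orange round base plates, fixed in a row along a pale wooden batten (95 mm wide, 700 mm long, top 12 mm above the table): diameter 82 mm, 8 mm thick, flat top, about 110 mm from one plate's centre to the next. Origin at the centre of its underside, on the batten; its top is 8 mm above that (20 mm above the table). The plates' numbers tell nothing about their order in the row, which changes from start to start.
- plate_2: One of four identical orange round base plates, fixed in a row along a pale wooden batten (95 mm wide, 700 mm long, top 12 mm above the table): diameter 82 mm, 8 mm thick, flat top, about 110 mm from one plate's centre to the next. Origin at the centre of its underside, on the batten; its top is 8 mm above that (20 mm above the table). The plates' numbers tell nothing about their order in the row, which changes from start to start.
- plate_3: One of four identical orange round base plates, fixed in a row along a pale wooden batten (95 mm wide, 700 mm long, top 12 mm above the table): diameter 82 mm, 8 mm thick, flat top, about 110 mm from one plate's centre to the next. Origin at the centre of its underside, on the batten; its top is 8 mm above that (20 mm above the table). The plates' numbers tell nothing about their order in the row, which changes from start to start.
- plate_4: One of four identical orange round base plates, fixed in a row along a pale wooden batten (95 mm wide, 700 mm long, top 12 mm above the table): diameter 82 mm, 8 mm thick, flat top, about 110 mm from one plate's centre to the next. Origin at the centre of its underside, on the batten; its top is 8 mm above that (20 mm above the table). The plates' numbers tell nothing about their order in the row, which changes from start to start.
- junction_box: The black round junction box fixed at one end of the row of plates, on the batten (which end varies; a white square box sits at the other end): diameter 68 mm, height 36 mm, with four short spouts that reach 48 mm from its centre. Origin at the centre of its underside, about 120 mm from the centre of the nearest plate.
Not all that is in view belongs to the job. What is shaped like the lampholder_d but green or pink is not meant.

How it is judged:
At the end, for the whole second after the job is handed in: Each lampholder stands upright (within 0.12 rad) and still on top of a base plate, its centre within 14 mm of the plate's centre; counted from the black junction box the first plate bears the smallest, the second the second smallest, the third the second largest and the fourth the largest ((horizontal distance between lampholder_a and plate_1 below 0.014 m or horizontal distance between lampholder_a and plate_2 below 0.014 m or horizontal distance between lampholder_a and plate_3 below 0.014 m or horizontal distance between lampholder_a and plate_4 below 0.014 m) and horizontal distance between lampholder_a and junction_box between 0.065 and 0.175 m and height (world z) of lampholder_a between 0.016 and 0.025 m and angle between each of lampholder_a, lampholder_b, lampholder_c, lampholder_d's own z axis and vertical below 0.12 rad and linear speed of each of lampholder_a, lampholder_b, lampholder_c, lampholder_d below 0.02 m/s and angular speed of each of lampholder_a, lampholder_b, lampholder_c, lampholder_d below 0.2 rad/s and (horizontal distance between lampholder_b and plate_1 below 0.014 m or horizontal distance between lampholder_b and plate_2 below 0.014 m or horizontal distance between lampholder_b and plate_3 below 0.014 m or horizontal distance between lampholder_b and plate_4 below 0.014 m) and horizontal distance between lampholder_b and junction_box between 0.175 and 0.285 m and height (world z) of lampholder_b between 0.016 and 0.025 m and (horizontal distance between lampholder_c and plate_1 below 0.014 m or horizontal distance between lampholder_c and plate_2 below 0.014 m or horizontal distance between lampholder_c and plate_3 below 0.014 m or horizontal distance between lampholder_c and plate_4 below 0.014 m) and horizontal distance between lampholder_c and junction_box between 0.285 and 0.395 m and height (world z) of lampholder_c between 0.016 and 0.025 m and (horizontal distance between lampholder_d and plate_1 below 0.014 m or horizontal distance between lampholder_d and plate_2 below 0.014 m or horizontal distance between lampholder_d and plate_3 below 0.014 m or horizontal distance between lampholder_d and plate_4 below 0.014 m) and horizontal distance between lampholder_d and junction_box between 0.395 and 0.505 m and height (world z) of lampholder_d between 0.016 and 0.025 m); the robot touches nothing.
It fails at once if a lampholder is tipped over (leans more than 0.8 rad) (angle between any of lampholder_a, lampholder_b, lampholder_c, lampholder_d's own z axis and vertical above 0.8 rad).
It also fails if it takes over 96 s, if anything falls off the work surface, if the arm or the gripper's body presses on something with over 40 N, if the wrist force passes 120 N, or if a joint passes its speed limit or range.

## Working session

There is one attempt and no reset: what is moved stays moved. The work goes in short steps, Python scripts to look and compute and a shell command to move; the robot and the scene stay as the last step left them, time stands still between calls to the robot, and variables do not carry over. Pictures are saved under pics/ and viewed, at most 14 in all, crops included, and the job is handed in when it is done.

```bash
mkdir -p pics
cat > h.py <<'E'
import numpy as np, cv2
from workcell import robot
def cam(n):
    c=robot.camera_info(n); K=np.array([[c['fx'],0,c['cx']],[0,c['fy'],c['cy']],[0,0,1.]])
    return K,np.array(c['rvec'],float).reshape(3),np.array(c['tvec'],float).reshape(3)
def w(n,px,z):
    K,r,t=cam(n); R=cv2.Rodrigues(r)[0]; d=R.T@np.linalg.inv(K)@np.array([px[0],px[1],1.]); o=-R.T@t
    return o+d*(z-o[2])/d[2]
def proj(n,p):
    K,r,t=cam(n); return cv2.projectPoints(np.array(p,float).reshape(-1,3),r,t,K,None)[0].reshape(-1,2)
E
python3 - <<'E'
from h import *
for n in("scene","top"):
    cv2.imwrite(f"pics/{n}0.png",robot.capture(n))
    K,r,t=cam(n);R=cv2.Rodrigues(r)[0];print(n,(-R.T@t).round(3),K[0,0])
    for q in("lampholder_a","plate_1","junction_box"):
        for f in(robot.outline_of,):
            for d in f(n,q): 
                m=d['pixels'];print(q,round(d['score'],2),[int(v) for v in d['rect']],int(m.sum()))
        for d in robot.tip_of(n,q): print('  tip',q,round(d['score'],2),np.round(d['point'],1),w(n,d['point'],0.0 if q[0]=='l' else .012)[:2].round(3))
s=robot.sense();print(s['time_s'],s['position'],s['tool_rot'],s['finger_gap'])
E
```

```text
scene [0.85  0.352 0.732] 419.46327485974103
lampholder_a 0.93 [468, 238, 496, 264] 490
lampholder_a 0.91 [369, 177, 406, 222] 1250
lampholder_a 0.89 [246, 80, 268, 114] 562
lampholder_a 0.73 [396, 230, 436, 281] 1341
lampholder_a 0.73 [450, 264, 498, 313] 1578
lampholder_a 0.65 [310, 148, 325, 165] 170
  tip lampholder_a 0.76 [315.1 158.2] [ 0.428 -0.098]
  tip lampholder_a 0.72 [463.9 296.7] [0.47  0.328]
  tip lampholder_a 0.7 [410.3 266.7] [0.491 0.222]
  tip lampholder_a 0.57 [476.4 257. ] [0.386 0.3  ]
  tip lampholder_a 0.57 [259. 107.] [ 0.409 -0.318]
  tip lampholder_a 0.57 [384.5 215.2] [0.436 0.113]
plate_1 0.77 [254, 213, 293, 248] 1204
plate_1 0.65 [298, 241, 342, 289] 1437
plate_1 0.65 [339, 278, 385, 327] 1686
plate_1 0.47 [310, 145, 320, 164] 181
  tip plate_1 0.81 [321.8 265. ] [0.61  0.104]
  tip plate_1 0.67 [276.8 231.6] [ 0.621 -0.011]
  tip plate_1 0.62 [238.5 201.8] [ 0.629 -0.121]
  tip plate_1 0.6 [362.4 300. ] [0.608 0.204]
junction_box 0.92 [396, 319, 453, 370] 2087
  tip junction_box 0.74 [421.3 350.6] [0.605 0.332]
top [3.230e-01 1.000e-03 1.071e+00] 479.
[... 388 characters left out ...]
tip lampholder_a 0.69 [241.5 201.6] [0.496 0.225]
  tip lampholder_a 0.6 [375.6 251.4] [ 0.43  -0.091]
  tip lampholder_a 0.56 [288.6 240.4] [0.425 0.104]
plate_1 0.97 [286, 141, 318, 175] 953
plate_1 0.9 [243, 137, 276, 171] 952
plate_1 0.89 [337, 148, 369, 182] 951
plate_1 0.79 [383, 151, 414, 185] 1018
  tip plate_1 0.95 [398.5 168.4] [ 0.623 -0.117]
  tip plate_1 0.92 [257.8 155.8] [0.604 0.205]
  tip plate_1 0.72 [303.7 161.3] [0.607 0.099]
  tip plate_1 0.7 [355.5 164.6] [ 0.617 -0.019]
junction_box 0.9 [181, 123, 226, 166] 1086
  tip junction_box 0.98 [205.3 147.9] [0.604 0.328]
0.7 [0.23689633 0.57831038 0.20061349] [ 3.14154837e+00  8.33725472e-06 -3.88845677e-01] 0.9986575722733252
```

View pics/scene0.png

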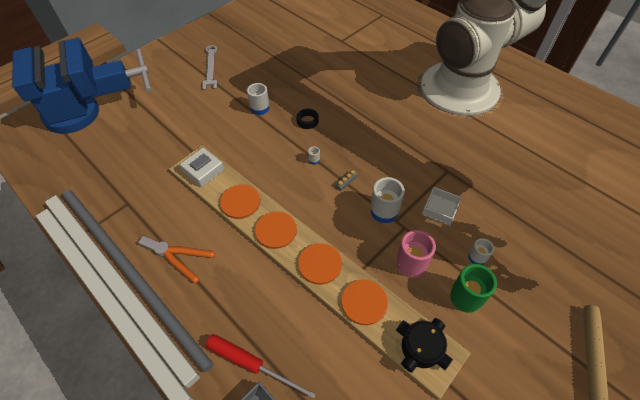

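View pics/top0.png

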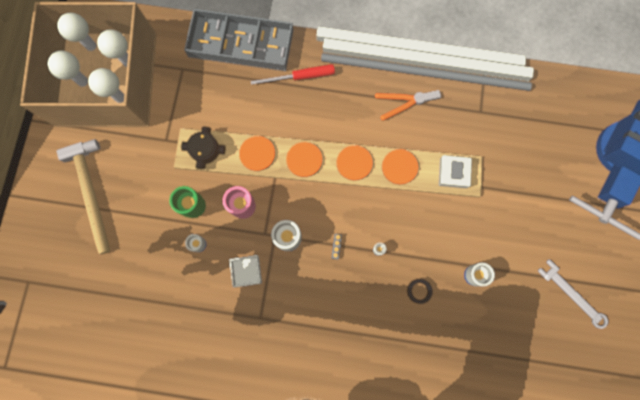

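The scene picture shows white cups at (314,155) smallest, (482,250) second, (259,97) third and (388,199) largest. The pink (416,253) and green (473,288) cups are look-alikes and not to be used. The black ring (307,119) isn't a cup either. The black box is at (421,345), so the row grows towards the upper left. Next I'll refine the positions and check a crop.

```bash
cat >> h.py <<'E'
from scipy.optimize import least_squares
S=dict(a=(.013,.034),b=(.018,.046),c=(.024,.062),d=(.030,.080))
T=np.linspace(0,2*np.pi,60)
def hull(n,x,y,r,h,z0=0):
    p=[[x+r*np.cos(t),y+r*np.sin(t),z] for z in(z0,z0+h) for t in T]
    return cv2.convexHull(proj(n,p).astype(np.float32))
def cen(c):
    m=cv2.moments(c); return np.array([m['m10'],m['m01']])/m['m00']
def fit(n,mask,r,h,z0,g):
    ys,xs=np.nonzero(mask); c=np.array([xs.mean(),ys.mean()])
    return least_squares(lambda p:cen(hull(n,p[0],p[1],r,h,z0))-c,g,diff_step=1e-3).x
def look(G,z0=0):
    for n in("scene","top"):
        robot.capture(n); ds=robot.outline_of(n,"lampholder_a")
        for k,g in G.items():
            r,h=S[k]
            px=proj(n,[g[0],g[1],z0+h/2])[0]
            for d in ds:
                ys,xs=np.nonzero(d['pixels'])
                if np.hypot(xs.mean()-px[0],ys.mean()-px[1])<18:
                    A=cv2.contourArea(hull(n,*g,r,h,z0))
                    print(n,k,fit(n,d['pixels'],r,h,z0,g).round(4),'area',len(xs),int(A),round(d['score'],2))
E
python3 - <<'E'
from h import *
look(dict(a=(.429,-.095),b=(.387,.3),c=(.409,-.313),d=(.43,.108)))
for n in("scene","top"):
    im=robot.capture(n); hsv=cv2.cvtColor(im,cv2.COLOR_BGR2HSV)
    m=cv2.inRange(hsv,(5,190,120),(14,255,255))
    k,l,st,c=cv2.connectedComponentsWithStats(m)
    for i in range(1,k):
        if st[i,4]>600:
            p=w(n,c[i],.019); print(n,st[i,4],p[:2].round(4))
im=robot.capture("scene");cv2.imwrite("pics/crop.png",cv2.resize(im[70:320,230:510],None,fx=2.3,fy=2.3,interpolation=cv2.INTER_CUBIC))
E
```

```text
scene a [ 0.4322 -0.0969] area 216 196 0.62
scene b [0.3833 0.3005] area 470 536 0.73
scene c [ 0.4092 -0.3132] area 505 597 0.9
scene d [0.4275 0.1049] area 1208 1295 0.93
top b [0.3878 0.302 ] area 242 316 0.77
top c [ 0.4113 -0.3123] area 587 605 0.65
top d [0.4308 0.1064] area 719 764 0.63
scene 1040 [ 0.6284 -0.1162]
scene 1181 [ 0.6221 -0.0128]
scene 1367 [0.6126 0.1012]
scene 1608 [0.6105 0.2095]
```

View pics/crop.png

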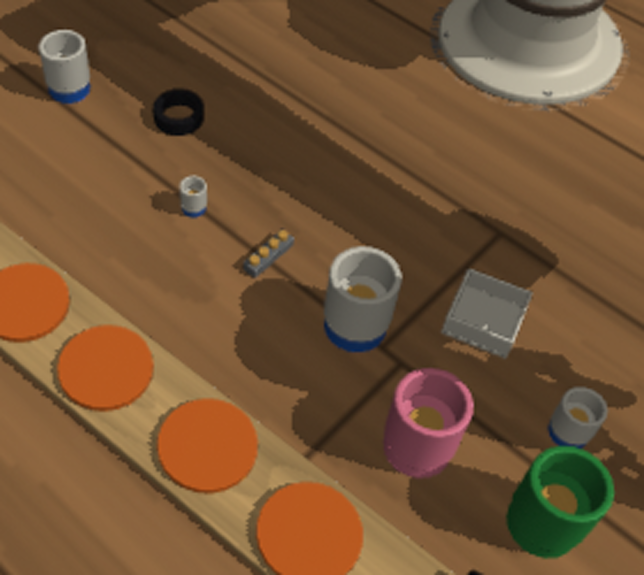

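The crop confirms the choice: four white cups with blue feet, at crop (193,195) a, (577,417) b, (65,65) c and (362,298) d. Pink and green are excluded. I'll start with b.

```bash
python3 -m crank '[[0.02,-0.035,0,0.1,1],[0.04,-0.07,0,0.2,1],[0.058,-0.105,0,0.3,1],[0.075,-0.14,0,0.39,1],[0.093,-0.175,0,0.39,1],[0.112,-0.21,0,0.39,1],[0.13,-0.245,0,0.39,1],[0.149,-0.277,0,0.39,1],[0.149,-0.277,-0.03,0.39,1],[0.149,-0.277,-0.06,0.39,1],[0.149,-0.277,-0.09,0.39,1],[0.149,-0.277,-0.09,0.39,1]]'
python3 -m crank '[[0,0,-0.02,0,1],[0,0,-0.04,0,1],[0,0,-0.06,0,1],[0,0,-0.08,0,1],[0,0,-0.095,0,1],[0,0,-0.103,0,1],[0,0,-0.103,0,1],[0,0,-0.103,0,1]]'
python3 - <<'E'
from h import *
im=robot.capture("scene");cv2.imwrite("pics/b1.png",cv2.resize(im[150:350,350:600],None,fx=2.4,fy=2.4))
E
```

```text
time_s: 2.05
position: [0.3832, 0.2975, 0.1057]
tool_rot: [3.133, 0.008, -0.001]
force: [-1.2, -1.0, -1.0]
finger_gap: 0.999
gripper_force: 0.0
time_s: 2.72
position: [0.3865, 0.3022, 0.0085]
tool_rot: [-3.141, -0.001, 0.002]
force: [-0.1, 0.1, 0.3]
finger_gap: 1.001
gripper_force: 0.0
```

View pics/b1.png

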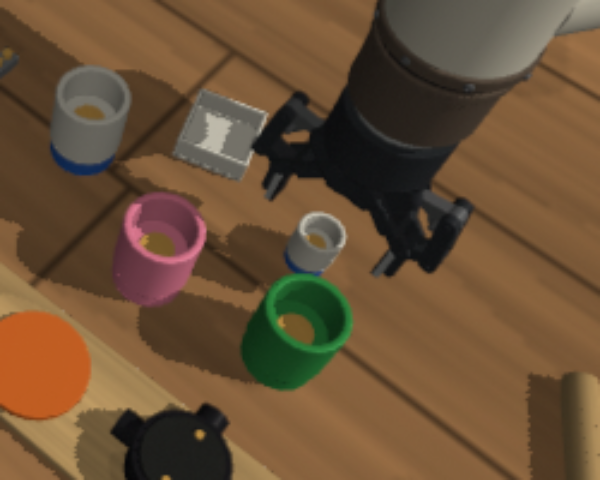

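The cup at crop (317,242) looks slightly ahead of the fingertip midpoint at (330,225). I'll check that by projection before closing.

Run:
```python
from h import *
f=lambda p:(2.4*(proj("scene",p)-[350,150])).round(0).tolist()
print(f([[.3865,.302,.021],[.3865,.302-.0425,.021],[.3865,.302+.0425,.021],[.3865,.302,.046]]))
look(dict(b=(.385,.301)))
```

```text
[[312.0, 247.0], [267.0, 214.0], [360.0, 282.0], [322.0, 232.0]]
scene b [0.3851 0.3005] area 534 536 0.81
top b [0.3727 0.2983] area 35 317 0.54
```

```bash
python3 -m crank '[[0,0,0,0,0.6],[0,0,0,0,0.6],[0,0,0,0,0.6],[0,0,0,0,0.6],[0,0,0,0,0.6],[0,0,0,0,0.6]]'
python3 - <<'E'
from h import *
im=robot.capture("scene");cv2.imwrite("pics/b2.png",cv2.resize(im[200:300,430:530],None,fx=5,fy=5,interpolation=cv2.INTER_CUBIC))
E
```

```text
time_s: 3.47
position: [0.3859, 0.3013, 0.0076]
tool_rot: [3.141, 0.0, 0.001]
force: [0.1, -0.2, 0.0]
finger_gap: 0.6
gripper_force: 0.0
```

View pics/b2.png

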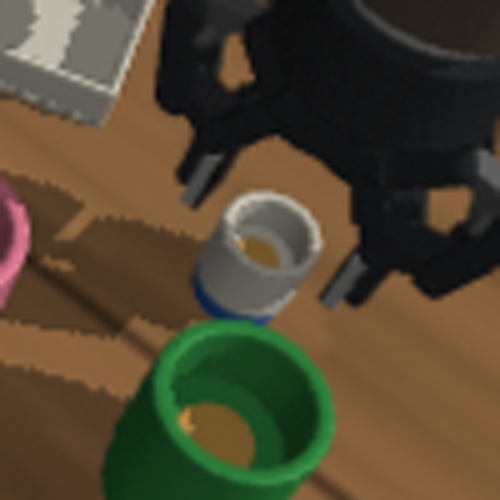

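Run:
```python
from h import *
for z in(.01,.02,.03,.04):
    print(z,[w("scene",(430+u/5,200+v/5),z)[:2].round(3) for u,v in((190,203),(332,305),(261,254))])
im=robot.capture("top");cv2.imwrite("pics/b3.png",cv2.resize(im[180:290,140:270],None,fx=4.5,fy=4.5,interpolation=cv2.INTER_CUBIC))
```

```text
0.01 [array([0.373, 0.27 ]), array([0.373, 0.332]), array([0.373, 0.302])]
0.02 [array([0.38 , 0.271]), array([0.379, 0.333]), array([0.379, 0.302])]
0.03 [array([0.386, 0.272]), array([0.386, 0.333]), array([0.386, 0.303])]
0.04 [array([0.393, 0.273]), array([0.393, 0.333]), array([0.393, 0.304])]
```

View pics/b3.png

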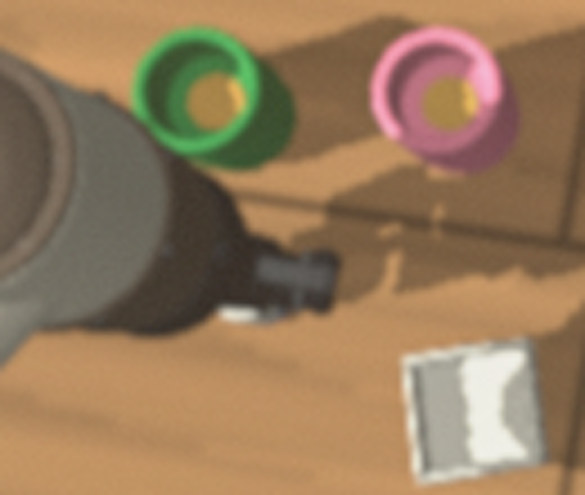

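The top view shows a white sliver of cup on the −x side at (250,313), so the cup isn't too far forward and the fingers straddle it. Closing now.

```bash
python3 -m crank '[[0,0,0,0,0.3],[0,0,0,0,0.2],[0,0,0,0,0.2],[0,0,0,0,0.2],[0,0,0,0,0.2],[0,0,0,0,0.2],[0,0,0,0,0.2],[0,0,0,0,0.2]]'
python3 - <<'E'
from h import *
look(dict(b=(.385,.301)))
im=robot.capture("scene");cv2.imwrite("pics/b4.png",cv2.resize(im[200:300,430:530],None,fx=5,fy=5,interpolation=cv2.INTER_CUBIC))
E
```

```text
time_s: 4.23
position: [0.386, 0.3014, 0.008]
tool_rot: [-3.141, -0.0, 0.001]
force: [-1.7, -1.2, 5.4]
finger_gap: 0.379
gripper_force: 59.5
scene b [0.3845 0.3006] area 491 536 0.61
top b [0.3732 0.2942] area 31 317 0.59
```

View pics/b4.png

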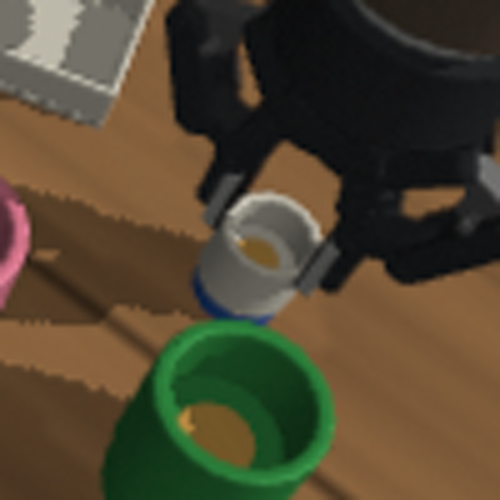

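Gripped (gap 0.379, 59.5 N, cup upright). I'll lift it 0.13 to carry it over the pink cup, then go to plate 2.

```bash
python3 -m crank '[[0,0,0.01,0,0.2],[0,0,0.025,0,0.2],[0,0,0.045,0,0.2],[0,0,0.07,0,0.2],[0,0,0.095,0,0.2],[0,0,0.12,0,0.2],[0,0,0.13,0,0.2],[0,0,0.13,0,0.2]]'
python3 -m crank '[[0.01,-0.009,0,0,0.2],[0.03,-0.027,0,0,0.2],[0.05,-0.045,0,0,0.2],[0.075,-0.068,0,0,0.2],[0.1,-0.09,0,0,0.2],[0.125,-0.112,0,0,0.2],[0.15,-0.135,0,0,0.2],[0.175,-0.157,0,0,0.2],[0.195,-0.175,0,0,0.2],[0.213,-0.191,0,0,0.2],[0.224,-0.201,0,0,0.2],[0.224,-0.201,0,0,0.2]]'
python3 -m crank '[[0,0,0,0,0.2],[0,0,-0.02,0,0.2],[0,0,-0.04,0,0.2],[0,0,-0.06,0,0.2],[0,0,-0.075,0,0.2],[0,0,-0.085,0,0.2],[0,0,-0.09,0,0.2],[0,0,-0.09,0,0.2],[0,0,-0.09,0,0.2]]'
python3 - <<'E'
from h import *
im=robot.capture("scene");cv2.imwrite("pics/b5.png",cv2.resize(im[180:330,240:440],None,fx=3.5,fy=3.5,interpolation=cv2.INTER_CUBIC))
E
```

```text
time_s: 5.15
position: [0.387, 0.3028, 0.1401]
tool_rot: [-3.137, -0.004, 0.001]
force: [-0.1, -0.6, -0.8]
finger_gap: 0.378
gripper_force: 59.7
time_s: 6.15
position: [0.6108, 0.0983, 0.1353]
tool_rot: [3.141, 0.002, -0.002]
force: [-0.2, 0.2, -0.5]
finger_gap: 0.374
gripper_force: 59.7
time_s: 6.9
position: [0.6101, 0.1009, 0.0482]
tool_rot: [-3.141, -0.001, 0.002]
force: [0.2, 0.4, 0.3]
finger_gap: 0.38
gripper_force: 59.7
```

View pics/b5.png

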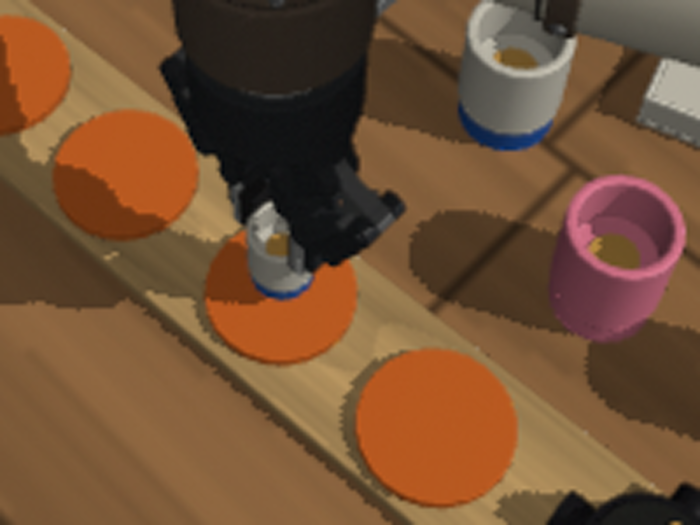

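The cup is upright in the fingers at (280,250), about 20 mm above plate 2. I'll lower it and release.

```bash
python3 -m crank '[[0,0,-0.008,0,0.2],[0,0,-0.014,0,0.2],[0,0,-0.018,0,0.2],[0,0,-0.02,0,0.2],[0,0,-0.02,0,0.2],[0,0,-0.02,0,0.45],[0,0,-0.02,0,0.6],[0,0,-0.02,0,0.7],[0,0,-0.02,0,0.7],[0,0,-0.02,0,0.7],[0,0,-0.02,0,0.7]]'
python3 -m crank '[[0,0,0.015,0,0.7],[0,0,0.04,0,0.8],[0,0,0.07,0,0.9],[0,0,0.1,0,1],[0,0,0.13,0,1],[0,0,0.13,0,1]]'
```

```text
time_s: 7.87
position: [0.6099, 0.1003, 0.0275]
tool_rot: [3.142, 0.0, 0.001]
force: [0.4, -0.1, -0.8]
finger_gap: 0.703
gripper_force: 0.0
time_s: 8.37
position: [0.614, 0.1012, 0.1652]
tool_rot: [-3.139, -0.013, 0.002]
force: [-0.9, -0.5, 1.6]
finger_gap: 0.999
gripper_force: 0.0
```

```bash
python3 -m crank '[[-0.01,-0.011,0,0,1],[-0.035,-0.038,0,0,1],[-0.06,-0.065,0,0,1],[-0.085,-0.093,0,0,1],[-0.11,-0.12,0,0,1],[-0.135,-0.147,0,0,1],[-0.16,-0.174,0,0,1],[-0.179,-0.195,0,0,1],[-0.179,-0.195,0,0,1],[-0.179,-0.195,-0.03,0,1],[-0.179,-0.195,-0.06,0,1],[-0.179,-0.195,-0.06,0,1]]'
python3 -m crank '[[0,0,-0.03,0,0.85],[0,0,-0.055,0,0.75],[0,0,-0.075,0,0.7],[0,0,-0.087,0,0.7],[0,0,-0.093,0,0.7],[0,0,-0.093,0,0.7],[0,0,-0.093,0,0.7]]'
python3 - <<'E'
from h import *
look(dict(b=(.61,.1)),.02)
look(dict(a=(.431,-.095)))
im=robot.capture("scene");cv2.imwrite("pics/a1.png",np.hstack([cv2.resize(im[120:200,270:370],None,fx=4,fy=4),cv2.resize(im[210:290,270:370],None,fx=4,fy=4)]))
E
```

```text
time_s: 9.37
position: [0.4268, -0.0948, 0.0934]
tool_rot: [-3.141, 0.01, -0.001]
force: [-1.4, 0.6, -0.1]
finger_gap: 0.998
gripper_force: 0.0
time_s: 9.95
position: [0.432, -0.0945, 0.0054]
tool_rot: [3.141, -0.001, 0.002]
force: [-0.3, 0.5, 0.8]
finger_gap: 0.701
gripper_force: 0.0
scene b [0.6101 0.0995] area 475 503 0.69
scene b [0.6262 0.1152] area 948 503 0.64
top b [0.6108 0.1003] area 250 294 0.69
scene a [ 0.4329 -0.0968] area 184 196 0.74
```

View pics/a1.png

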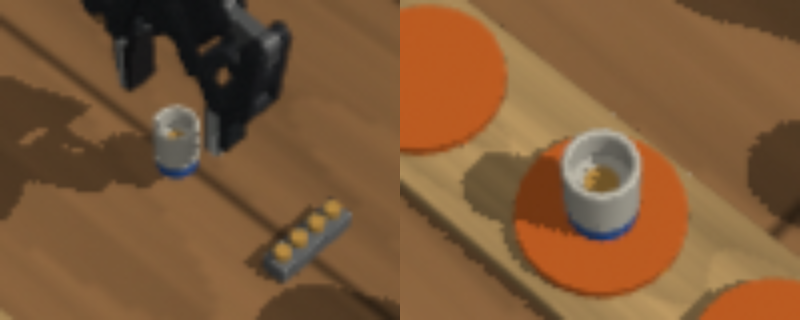

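Cup b sits well centred on plate 2 (right half, (600,185)), and a stands between the fingers (left half, (177,140)). Closing on a.

```bash
python3 -m crank '[[0,0,0,0,0.4],[0,0,0,0,0.2],[0,0,0,0,0.1],[0,0,0,0,0.1],[0,0,0,0,0.1],[0,0,0,0,0.1],[0,0,0,0,0.1],[0,0,0,0,0.1],[0,0,0,0,0.1]]'
python3 -m crank '[[0,0,0.01,0,0.1],[0,0,0.025,0,0.1],[0,0,0.045,0,0.1],[0,0,0.07,0,0.1],[0,0,0.095,0,0.1],[0,0,0.12,0,0.1],[0,0,0.13,0,0.1],[0,0,0.13,0,0.1]]'
python3 - <<'E'
from h import *
im=robot.capture("scene");cv2.imwrite("pics/a2.png",cv2.resize(im[60:200,240:400],None,fx=4,fy=4))
E
```

```text
time_s: 11.15
position: [0.4309, -0.0946, 0.0046]
tool_rot: [3.142, 0.0, 0.001]
force: [-0.0, -0.4, -0.3]
finger_gap: 0.1
gripper_force: 0.0
time_s: 11.82
position: [0.4328, -0.0945, 0.1374]
tool_rot: [-3.141, -0.007, 0.002]
force: [0.7, -0.4, -0.0]
finger_gap: 0.104
gripper_force: 0.0
```

View pics/a2.png

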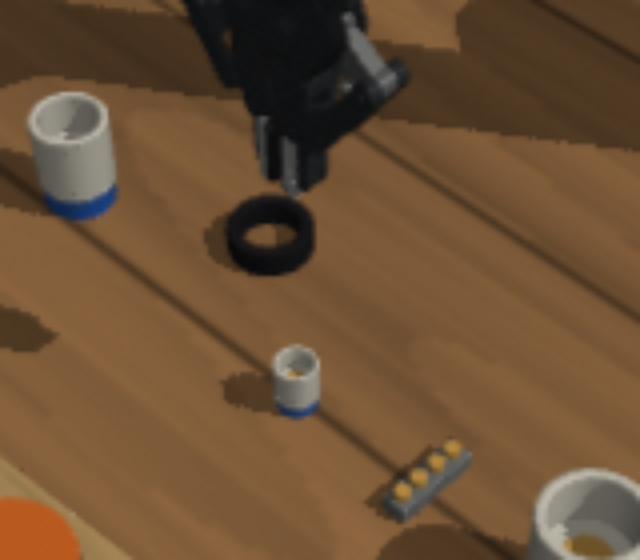

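Missed: a still stands, untouched, at (297,382), while the shut fingertips show at (293,190). Their position gives me the true finger offset.

Run:
```python
from h import *
s=robot.sense();p=s['position'];print(p,s['tool_rot'])
print((4*(proj("scene",[p,p+[0,0,.02],p-[.02,0,0]])-[240,60])).round(0).tolist())
look(dict(a=(.432,-.096)))
im=robot.capture("top");cv2.imwrite("pics/a3.png",cv2.resize(im[200:300,320:440],None,fx=5,fy=5,interpolation=cv2.INTER_CUBIC))
print((5*(proj("top",[p])-[320,200])).round(0).tolist())
```

```text
[ 0.43147548 -0.0945043   0.13553668] [-3.14094043e+00 -2.99978352e-03  1.05670143e-03]
[[295.0, 225.0], [293.0, 196.0], [323.0, 205.0]]
scene a [ 0.4328 -0.0968] area 184 196 0.66
[[321.0, 224.0]]
```

View pics/a3.png

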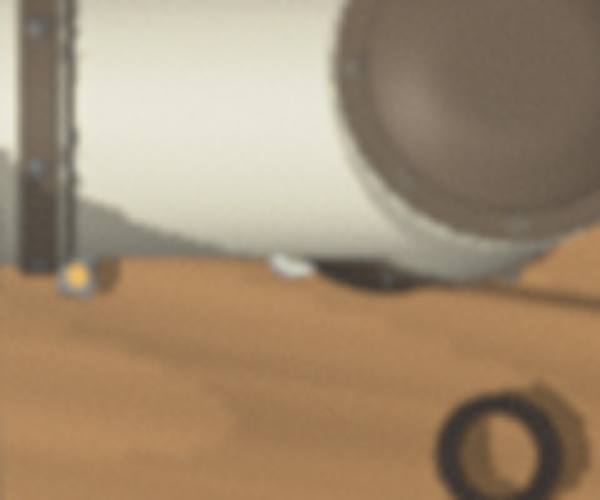

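The shut fingertips sit straight above the reported TCP by about 24 mm. It's a height offset with no sideways part, so b was gripped near its rim. I'll go lower this time and watch the force.

```bash
python3 -m crank '[[0.001,-0.001,0,0,0.7],[0.001,-0.001,0,0,0.7],[0.001,-0.001,-0.02,0,0.7],[0.001,-0.001,-0.04,0,0.7],[0.001,-0.001,-0.06,0,0.7],[0.001,-0.001,-0.08,0,0.7],[0.001,-0.001,-0.1,0,0.7],[0.001,-0.001,-0.115,0,0.7],[0.001,-0.001,-0.125,0,0.7],[0.001,-0.001,-0.13,0,0.7]]'
python3 -m crank '[[0,0,-0.005,0,0.7],[0,0,-0.01,0,0.7],[0,0,-0.015,0,0.7],[0,0,-0.015,0,0.7],[0,0,-0.015,0,0.7]]'
python3 -m crank '[[0,0,0,0,0.5],[0,0,0,0,0.4],[0,0,0,0,0.3],[0,0,0,0,0.1],[0,0,0,0,0.1],[0,0,0,0,0.1],[0,0,0,0,0.1],[0,0,0,0,0.1]]'
python3 - <<'E'
from h import *
im=robot.capture("scene");cv2.imwrite("pics/a4.png",cv2.resize(im[110:200,270:370],None,fx=5,fy=5,interpolation=cv2.INTER_CUBIC))
E
```

```text
time_s: 12.95
position: [0.4309, -0.0958, 0.003]
tool_rot: [3.141, 0.003, 0.001]
force: [-0.1, -0.4, 0.3]
finger_gap: 0.698
gripper_force: 0.0
time_s: 13.37
position: [0.432, -0.0957, -0.0103]
tool_rot: [3.142, -0.0, 0.001]
force: [-0.6, -0.2, -0.0]
finger_gap: 0.702
gripper_force: 0.0
time_s: 14.03
position: [0.4323, -0.0956, -0.0096]
tool_rot: [3.142, -0.001, 0.002]
force: [-1.3, 1.1, 5.7]
finger_gap: 0.277
gripper_force: 58.6
```

View pics/a4.png

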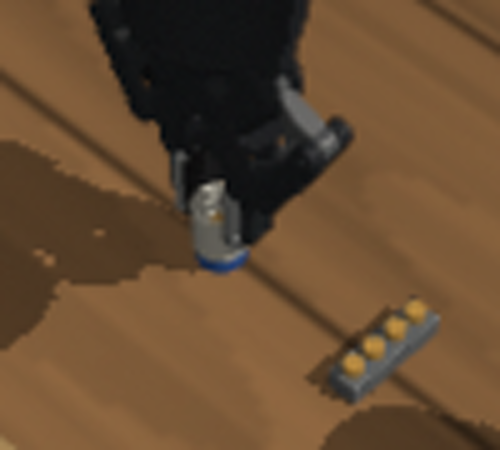

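Gripped a (gap 0.277, 58.6 N, upright at (220,225)). Taking it to the plate next to the box.

```bash
python3 -m crank '[[0,0,0.01,0,0.1],[0,0,0.025,0,0.1],[0,0,0.045,0,0.1],[0,0,0.07,0,0.1],[0,0,0.095,0,0.1],[0,0,0.12,0,0.1],[0,0,0.13,0,0.1],[0,0,0.13,0,0.1]]'
python3 -m crank '[[0.008,0.014,0,0,0.1],[0.023,0.04,0,0,0.1],[0.04,0.069,0,0,0.1],[0.058,0.099,0,0,0.1],[0.076,0.13,0,0,0.1],[0.094,0.162,0,0,0.1],[0.112,0.193,0,0,0.1],[0.13,0.224,0,0,0.1],[0.147,0.253,0,0,0.1],[0.162,0.278,0,0,0.1],[0.172,0.296,0,0,0.1],[0.177,0.304,0,0,0.1]]'
python3 -m crank '[[0,0,0,0,0.1],[0,0,0,0,0.1],[0,0,-0.02,0,0.1],[0,0,-0.04,0,0.1],[0,0,-0.06,0,0.1],[0,0,-0.08,0,0.1],[0,0,-0.093,0,0.1],[0,0,-0.1,0,0.1],[0,0,-0.1,0,0.1],[0,0,-0.1,0,0.1]]'
python3 -m crank '[[0,0,-0.004,0,0.1],[0,0,-0.007,0,0.1],[0,0,-0.01,0,0.1],[0,0,-0.01,0,0.1],[0,0,-0.01,0,0.1],[0,0,-0.01,0,0.35],[0,0,-0.01,0,0.5],[0,0,-0.01,0,0.6],[0,0,-0.01,0,0.6],[0,0,-0.01,0,0.6]]'
python3 -m crank '[[0,0,0.015,0,0.6],[0,0,0.04,0,0.6],[0,0,0.07,0,0.8],[0,0,0.1,0,1],[0,0,0.14,0,1],[0,0,0.14,0,1],[0,0,0.14,0,1]]'
```

```text
time_s: 14.75
position: [0.4338, -0.0955, 0.1224]
tool_rot: [-3.141, -0.007, 0.002]
force: [0.2, 0.7, -0.2]
finger_gap: 0.275
gripper_force: 59.0
time_s: 15.75
position: [0.6092, 0.2105, 0.1171]
tool_rot: [3.141, 0.002, 0.003]
force: [0.3, 0.0, -1.4]
finger_gap: 0.275
gripper_force: 59.0
time_s: 16.58
position: [0.6088, 0.2075, 0.0201]
tool_rot: [3.141, -0.0, 0.001]
force: [-0.3, -0.1, 0.3]
finger_gap: 0.276
gripper_force: 59.0
time_s: 17.42
position: [0.6088, 0.2083, 0.0094]
tool_rot: [3.141, 0.0, 0.001]
force: [0.2, -0.3, -0.1]
finger_gap: 0.601
gripper_force: 0.0
time_s: 18.0
position: [0.6104, 0.2092, 0.153]
tool_rot: [-3.138, -0.006, 0.001]
force: [-1.2, 1.0, -1.3]
finger_gap: 0.995
gripper_force: 0.0
```

```bash
python3 -m crank '[[-0.012,-0.007,0,0,1],[-0.04,-0.023,0,0,1],[-0.07,-0.04,0,0,1],[-0.1,-0.057,0,0,1],[-0.13,-0.074,0,0,1],[-0.16,-0.091,0,0,1],[-0.18,-0.102,0,0,1],[-0.18,-0.102,0,0,1],[-0.18,-0.102,0,0,1],[-0.18,-0.102,-0.01,0,1]]'
python3 - <<'E'
from h import *
look(dict(d=(.429,.106)))
look(dict(a=(.609,.208),b=(.61,.1)),.02)
print(robot.sense()['position'])
E
```

```text
time_s: 18.83
position: [0.4306, 0.1072, 0.1408]
tool_rot: [-3.14, -0.004, 0.002]
force: [0.1, -0.0, 0.1]
finger_gap: 0.998
gripper_force: 0.0
scene d [0.4278 0.1049] area 1202 1292 0.88
top d [0.4166 0.0984] area 335 762 0.83
scene b [0.6098 0.099 ] area 473 503 0.89
top a [0.6148 0.21  ] area 107 159 0.44
top b [0.6136 0.1002] area 287 294 0.69
[0.42928057 0.10657245 0.13965734]
```

```bash
python3 -m crank '[[-0.001,-0.001,-0.02,0,1],[-0.001,-0.001,-0.04,0,1],[-0.001,-0.001,-0.05,0,1],[-0.001,-0.001,-0.06,0,1],[-0.001,-0.001,-0.07,0,1],[-0.001,-0.001,-0.08,0,1],[-0.001,-0.001,-0.08,0,1]]'
python3 -m crank '[[0,0,-0.01,0,1],[0,0,-0.02,0,1],[0,0,-0.03,0,1],[0,0,-0.04,0,1],[0,0,-0.05,0,1],[0,0,-0.055,0,1],[0,0,-0.055,0,1],[0,0,-0.055,0,1]]'
python3 -m crank '[[0,0,0,0,0.9],[0,0,0,0,0.8],[0,0,0,0,0.7],[0,0,0,0,0.5],[0,0,0,0,0.4],[0,0,0,0,0.4],[0,0,0,0,0.4],[0,0,0,0,0.4]]'
python3 - <<'E'
from h import *
im=robot.capture("scene");cv2.imwrite("pics/d1.png",cv2.resize(im[120:330,300:480],None,fx=2.8,fy=2.8,interpolation=cv2.INTER_CUBIC))
E
```

```text
time_s: 19.82
position: [0.4269, 0.1048, 0.0581]
tool_rot: [3.14, 0.003, 0.001]
force: [0.2, -0.1, 0.6]
finger_gap: 1.006
gripper_force: 0.0
time_s: 20.48
position: [0.4283, 0.1055, 0.0049]
tool_rot: [-3.142, -0.0, 0.001]
force: [0.2, 0.6, 1.0]
finger_gap: 1.003
gripper_force: 0.0
time_s: 21.15
position: [0.4284, 0.1057, 0.0056]
tool_rot: [-3.141, -0.001, 0.002]
force: [-1.8, -0.5, 5.7]
finger_gap: 0.689
gripper_force: 63.6
```

View pics/d1.png

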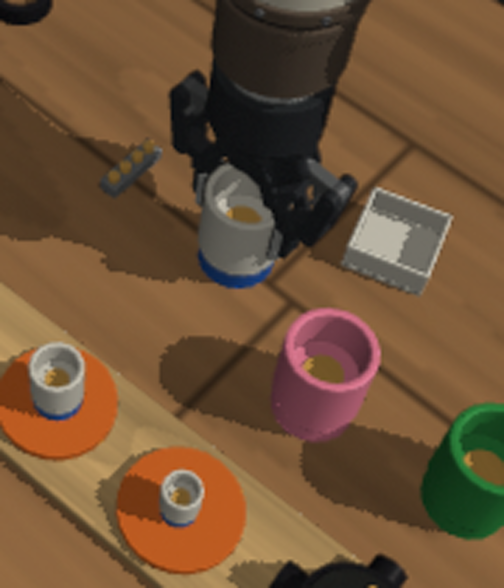

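Both a (182,500) and b (55,380) stand centred, and d is gripped upright at (240,230). Taking d to the far plate.

```bash
python3 -m crank '[[0,0,0.01,0,0.4],[0,0,0.025,0,0.4],[0,0,0.045,0,0.4],[0,0,0.065,0,0.4],[0,0,0.085,0,0.4],[0,0,0.1,0,0.4],[0,0,0.1,0,0.4]]'
python3 -m crank '[[0.008,-0.009,0,0,0.4],[0.023,-0.026,0,0,0.4],[0.042,-0.047,0,0,0.4],[0.062,-0.07,0,0,0.4],[0.083,-0.093,0,0,0.4],[0.104,-0.117,0,0,0.4],[0.125,-0.14,0,0,0.4],[0.146,-0.164,0,0,0.4],[0.166,-0.187,0,0,0.4],[0.183,-0.205,0,0,0.4],[0.193,-0.217,0,0,0.4],[0.1975,-0.222,0,0,0.4]]'
python3 -m crank '[[0,0,0,0,0.4],[0,0,0,0,0.4],[0,0,-0.02,0,0.4],[0,0,-0.04,0,0.4],[0,0,-0.055,0,0.4],[0,0,-0.065,0,0.4],[0,0,-0.07,0,0.4],[0,0,-0.07,0,0.4],[0,0,-0.07,0,0.4]]'
python3 -m crank '[[0,0,-0.004,0,0.4],[0,0,-0.007,0,0.4],[0,0,-0.01,0,0.4],[0,0,-0.01,0,0.4],[0,0,-0.01,0,0.4],[0,0,-0.01,0,0.75],[0,0,-0.01,0,0.9],[0,0,-0.01,0,1],[0,0,-0.01,0,1],[0,0,-0.01,0,1]]'
python3 -m crank '[[0,0,0.01,0,1],[0,0,0.03,0,1],[0,0,0.055,0,1],[0,0,0.08,0,1],[0,0,0.11,0,1],[0,0,0.13,0,1],[0,0,0.13,0,1]]'
```

```text
time_s: 21.78
position: [0.4297, 0.1064, 0.1075]
tool_rot: [-3.138, -0.006, 0.002]
force: [0.9, 0.1, -1.3]
finger_gap: 0.688
gripper_force: 64.8
time_s: 22.78
position: [0.6256, -0.1184, 0.1021]
tool_rot: [-3.142, 0.003, -0.001]
force: [0.6, 0.5, -3.1]
finger_gap: 0.686
gripper_force: 64.9
time_s: 23.53
position: [0.6257, -0.1162, 0.0353]
tool_rot: [3.141, -0.001, 0.002]
force: [0.4, -0.4, -1.1]
finger_gap: 0.687
gripper_force: 64.8
time_s: 24.37
position: [0.6253, -0.1167, 0.0244]
tool_rot: [3.142, 0.0, 0.001]
force: [-0.8, 0.2, 0.4]
finger_gap: 1.002
gripper_force: 0.0
time_s: 24.95
position: [0.6287, -0.1171, 0.1615]
tool_rot: [3.14, -0.012, 0.002]
force: [0.4, -0.1, -0.3]
finger_gap: 0.997
gripper_force: 0.0
```

```bash
python3 -m crank '[[-0.012,-0.011,0,0,1],[-0.036,-0.033,0,0,1],[-0.062,-0.056,0,0,1],[-0.088,-0.08,0,0,1],[-0.114,-0.104,0,0,1],[-0.14,-0.127,0,0,1],[-0.166,-0.151,0,0,1],[-0.192,-0.174,0,0,1],[-0.21,-0.19,0,0,1],[-0.2165,-0.1965,0,0,1],[-0.2165,-0.1965,-0.02,0,1],[-0.2165,-0.1965,-0.035,0,1]]'
python3 - <<'E'
from h import *
look(dict(c=(.41,-.313)))
look(dict(a=(.609,.208),b=(.61,.1),d=(.626,-.117)),.02)
print(robot.sense()['position'])
E
```

```text
time_s: 25.95
position: [0.4089, -0.3137, 0.1198]
tool_rot: [3.141, -0.002, -0.0]
force: [0.2, -0.3, 0.1]
finger_gap: 1.0
gripper_force: 0.0
scene c [ 0.4094 -0.3135] area 510 598 0.74
top c [ 0.4017 -0.331 ] area 60 605 0.56
scene a [0.6108 0.2084] area 252 284 0.71
scene b [0.6097 0.0992] area 468 503 0.96
scene d [ 0.6263 -0.1185] area 1242 1340 0.8
top b [0.6114 0.1   ] area 253 294 0.67
top d [ 0.6295 -0.1166] area 886 887 0.78
[ 0.4097883  -0.31322523  0.12058601]
```

All placed cups are on target. Descending on c.

```bash
python3 -m crank '[[0,0,-0.02,0,1],[0,0,-0.04,0,1],[0,0,-0.06,0,1],[0,0,-0.08,0,1],[0,0,-0.1,0,1],[0,0,-0.112,0,1],[0,0,-0.12,0,1],[0,0,-0.12,0,1],[0,0,-0.12,0,1]]'
python3 -m crank '[[0,0,0,0,0.8],[0,0,0,0,0.7],[0,0,0,0,0.6],[0,0,0,0,0.5],[0,0,0,0,0.3],[0,0,0,0,0.3],[0,0,0,0,0.3],[0,0,0,0,0.3],[0,0,0,0,0.3]]'
python3 -m crank '[[0,0,0.01,0,0.3],[0,0,0.025,0,0.3],[0,0,0.045,0,0.3],[0,0,0.07,0,0.3],[0,0,0.095,0,0.3],[0,0,0.12,0,0.3],[0,0,0.14,0,0.3],[0,0,0.14,0,0.3]]'
python3 - <<'E'
from h import *
print(robot.sense()['position'])
look(dict(c=(.41,-.313)),.14)
E
```

```text
time_s: 27.1
position: [0.4095, -0.3133, 0.0]
tool_rot: [3.141, -0.001, 0.002]
force: [0.4, -0.5, 0.3]
finger_gap: 1.002
gripper_force: 0.0
time_s: 27.85
position: [0.4098, -0.3136, 0.0008]
tool_rot: [3.141, -0.002, 0.002]
force: [-0.6, 1.2, 5.0]
finger_gap: 0.536
gripper_force: 65.7
time_s: 28.52
position: [0.4113, -0.3145, 0.1447]
tool_rot: [3.137, -0.009, 0.002]
force: [0.7, -0.6, -0.2]
finger_gap: 0.538
gripper_force: 64.8
[ 0.4113397  -0.31447925  0.14474047]
scene c [ 0.4166 -0.3181] area 543 796 0.64
top c [ 0.3936 -0.3081] area 154 848 0.63
```

```bash
python3 -m crank '[[0.008,0.012,0,0,0.3],[0.022,0.031,0,0,0.3],[0.041,0.058,0,0,0.3],[0.062,0.088,0,0,0.3],[0.083,0.118,0,0,0.3],[0.104,0.148,0,0,0.3],[0.126,0.179,0,0,0.3],[0.148,0.21,0,0,0.3],[0.169,0.24,0,0,0.3],[0.188,0.267,0,0,0.3],[0.203,0.288,0,0,0.3],[0.2105,0.2985,0,0,0.3]]'
python3 -m crank '[[0,0,0,0,0.3],[0,0,0,0,0.3],[0,0,-0.02,0,0.3],[0,0,-0.04,0,0.3],[0,0,-0.06,0,0.3],[0,0,-0.08,0,0.3],[0,0,-0.095,0,0.3],[0,0,-0.105,0,0.3],[0,0,-0.11,0,0.3],[0,0,-0.11,0,0.3],[0,0,-0.11,0,0.3]]'
python3 -m crank '[[0,0,-0.004,0,0.3],[0,0,-0.007,0,0.3],[0,0,-0.01,0,0.3],[0,0,-0.01,0,0.3],[0,0,-0.01,0,0.3],[0,0,-0.01,0,0.6],[0,0,-0.01,0,0.75],[0,0,-0.01,0,0.8],[0,0,-0.01,0,0.8],[0,0,-0.01,0,0.8]]'
python3 -m crank '[[0,0,0.01,0,0.8],[0,0,0.03,0,0.8],[0,0,0.055,0,0.8],[0,0,0.08,0,0.8],[0,0,0.11,0,0.8],[0,0,0.14,0,0.8],[0,0,0.14,0,0.8]]'
python3 -m crank '[[-0.02,-0.01,0,0,0.8],[-0.05,-0.03,0,0,0.8],[-0.085,-0.05,0,0,0.8],[-0.12,-0.08,0,0,0.8],[-0.15,-0.11,0,0,0.8],[-0.18,-0.14,0,0,0.8],[-0.2,-0.17,0,0,0.8],[-0.2,-0.2,0,0,0.8],[-0.2,-0.22,0,0,0.8],[-0.2,-0.22,0,0,0.8]]'
python3 - <<'E'
from h import *
look(dict(a=(.609,.208),b=(.61,.1),c=(.62,-.015),d=(.626,-.117)),.02)
for d in robot.tip_of("top","plate_1"): print(w("top",d['point'],.012)[:2].round(3))
im=robot.capture("scene");cv2.imwrite("pics/end.png",cv2.resize(im[130:380,200:480],None,fx=2.3,fy=2.3,interpolation=cv2.INTER_CUBIC))
E
```

```text
time_s: 29.72
position: [0.6201, -0.012, 0.1374]
tool_rot: [3.141, 0.003, 0.004]
force: [-0.4, -0.9, -0.7]
finger_gap: 0.539
gripper_force: 64.8
time_s: 30.63
position: [0.6196, -0.0151, 0.0302]
tool_rot: [3.141, -0.001, 0.001]
force: [-0.4, 0.1, 0.3]
finger_gap: 0.542
gripper_force: 64.8
time_s: 31.47
position: [0.6193, -0.0147, 0.0193]
tool_rot: [3.142, 0.0, 0.001]
force: [-0.4, 0.1, -0.1]
finger_gap: 0.803
gripper_force: 0.0
time_s: 32.05
position: [0.6237, -0.0146, 0.168]
tool_rot: [-3.141, -0.014, 0.003]
force: [0.9, 0.2, 1.1]
finger_gap: 0.799
gripper_force: 0.0
time_s: 32.88
position: [0.4192, -0.2375, 0.1605]
tool_rot: [3.14, -0.002, -0.003]
force: [0.3, -0.6, 0.6]
finger_gap: 0.798
gripper_force: 0.0
scene a [0.6113 0.2087] area 275 284 0.72
scene b [0.6096 0.0993] area 472 503 0.56
scene c [ 0.6207 -0.0156] area 841 863 0.96
scene d [ 0.627  -0.1172] area 1305 1340 0.8
top b [0.6117 0.1004] area 303 294 0.67
top b [0.6013 0.0959] area 758 294 0.66
top c [ 0.6237 -0.0141] area 459 531 0.78
top d [ 0.6404 -0.1198] area 556 887 0.84
[0.607 0.096]
[ 0.618 -0.015]
[0.608 0.208]
[ 0.632 -0.124]
[ 0.63  -0.121]
[ 0.615 -0.004]
```

View pics/end.png

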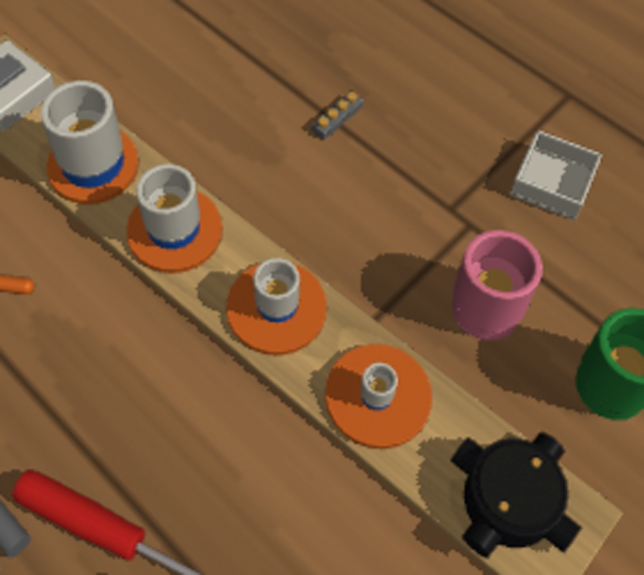

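All four stand upright and centred, growing away from the black box: a (379,388), b (277,290), c (170,205), d (85,135).

```bash
python3 -c "
from workcell import robot
print(robot.hand_in())"
```

```text
the job is handed in; nothing more can be done
None
```

I placed all four lampholders upright and centred on their plates, from smallest next to the black junction box to largest at the far end, and handed the job in after about 33 s; the hand-in gave no verdict.

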